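Lay out a pedalboard in signal order

ROBOT

A 7-joint arm with a two-finger parallel gripper is mounted at the origin on the work surface. World frame = base frame: x ahead of the robot, y to its left, z up, the work surface at z = 0. Lengths are in m, angles in rad, forces in N, time in s.
With the tool pointing down it reaches from about 0.4 to 0.85 m from the base axis. Payload 10.4 kg.
Tool frame: the origin (TCP) lies at the very end of the fingers, on their centre line; the grasp point (between the pads) lies 19 mm behind it; z points along the fingers, y is the line along which they close (so a half turn about z gives the same grasp; the last joint's range is limited). The gripper opens to 87 mm and grips with 3 to 60 N. Pads are 19 mm wide; open, the fingers measure 117 mm over their backs; the gripper's body (75 mm by 190 mm) begins 51 mm behind the grasp point.
Start: joints at [-1.334, 0.332, -0.065, 1.46, 0.022, 1.35, -0.088], TCP at [0.161, 0.604, 0.223] pointing down, gripper open.
Joint ranges: [-2.6, 2.6], [-0.5, 2.12], [-1.47, 1.34], [0.16, 2.42], [-1.27, 4.41], [0.06, 2.06], [-2.6, 2.6]. Speed limits (rad/s): [2.22, 2.22, 2.79, 2.79, 3.14, 3.14, 3.14].

INTERFACE

Orientations are given as a unit quaternion [x, y, z, w].
In Python, from bench import r gives the robot as it stands.
- The arm moves only by the shell command python3 -m crank 'ROWS' [FORCE]. ROWS is JSON, a list that holds one entry, the list of rows, each a list of 5 numbers: the shift along the tool's x, y, z in mm, then the turn about the tool's z in degrees, then the opening, from -1 (shut) to 1 (fully open). A call has 1 to 20 rows; each row is the pose to reach, as a shift and turn from the pose commanded when the call began, along the tool's axes at that moment; what a row does not reach only later rows make up. A row lasts 1/10 s, in which the tool goes at most 50 mm and 8.59 degrees, less where a joint would pass 70% of its speed; a pose out of reach is approached as far as the arm can. A call with a gripper value outside its range is refused whole. The fingers move at their own pace and stop on an object; FORCE is the grip in N (left out, the last holds). Time passes only in rows, so rows that repeat a pose let the fingers close. It gives the time, the measured TCP pose, the force, the opening and the grip force at its end, in the units of the state.
- r.read_state(): the state, without advancing time (a new reading comes with each control period).
- r.camera(name): name is "scene" or "top" or "wrist"; returns a dict with "image" (420x560x3 uint8, red, green, blue), "vfov" (degrees; the focal length in pixels is half the picture's height over the tangent of half this angle, whatever the lens; pixels are square), "cx", "cy" (the principal point, pixels), "eye" and "attitude" of the camera in the world. Camera axes: x right, y down, z forward; pixel columns grow to the right and rows downward; lengths in m; the calibration is good to about 2 mm. A picture is of the moment at which its call begins. There is no depth.
- r.close_job(): hands the job in; it is judged then, once.
The state is a dict: "time": time; "joint_positions": joint angles; "joint_vel": joint speeds; "joint_torque": joint torques, N m; "ee_pos": TCP position; "eef_rot": TCP orientation; "ft_force": force on the tool from outside, world axes, zero at the start; "torque": the same for the moment, N m; "width": finger opening in m; "grip_force": force on a finger pad.
Only numpy, scipy, OpenCV 4.12 (cv2) and the standard library are available. Lean on these libraries where they do the work, as an engineer would, in place of code of your own. Each camera call takes 0.05 s, during which the arm holds its last target. There are 200 camera calls.

TASK

Lay out the pedalboard: going along it from the input jack box towards the mains inlet, stand the tuner first, then the overdrive, then the delay, and then the power brick between the delay and the inlet, all in one row with even gaps of about 35 mm between neighbours for the plugs. Set each flat on the rails, square to the board and centred between its front and back edges, with the pedals' footswitches (the delay's treadle) towards the robot. Set things down rather than drop them, and leave the slide, the battery and the mug where they stand.

Things in the scene. Friction and masses are not known exactly. Their poses are not given: they have to be found in the camera images.
- board: Pedalboard, fixed: three plain grey aluminium rails with black grip strips, 460 mm long, flat frame 127 mm deep. Origin: centre of its underside; rail tops, where everything stands, are 30 mm above it. +y runs along its length (left as the robot sees it), +x from its front edge (the player's, nearest the robot) to its back. Turned by up to 9 degrees.
- jack_box: Input jack box: plain grey aluminium, 70 mm front to back, 32 wide, 34 high, two round sockets on top (38 mm to their tops); fixed on the rails at one end of the board, left or right. Origin: centre of underside, 210.5 mm from the board's centre along the board and centred front to back; axes as the board's.
- mains_inlet: Mains inlet: black box 90 mm front to back, 32 wide, 34 high, with a rocker switch and a three-pin inlet on top (40 mm to its top); fixed on the rails at the other end of the board. Origin: centre of underside, 210.5 mm from the board's centre along the board; axes as the board's.
- tuner: Tuner pedal, loose: the smallest unit, a plain grey aluminium box 93 mm long, 42 wide, 31 high; black display window on its back half, one round steel footswitch (12 mm high) on its front half, no knobs. Origin: centre of underside; +x front (player) end to back, y across. Plain parallel sides, gripped across the width. About 0.18 kg. Starts on the desk, yaw within 30 degrees of 0.
- overdrive: Overdrive pedal, loose: plain grey aluminium box 112 mm long, 60 wide, 31 high; three small black knobs (11 mm high) on its back half, one round steel footswitch (12 mm high) on its front half. Origin: centre of underside; +x front (player) end to back, y across. Plain parallel sides, gripped across the width. About 0.28 kg. Starts on the desk, yaw within 30 degrees of 0.
- delay: Delay pedal, loose: plain grey aluminium, 114 mm long, 62 wide; low front 26 mm high with a ribbed black rubber treadle (31 mm to its top), raised back housing 42 long, 45 high, two large black knobs (55 mm to their tops). Origin: centre of underside; +x front (player) end to back, y across. Grip across the width at its middle. About 0.36 kg. Starts on the desk, yaw within 30 degrees of 0.
- power_brick: Power brick, loose: plain dark steel box 116 mm long, 50 wide, 32 high, fine ribs along its top, no knobs or switch. Origin: centre of underside; x along its length, either end may face the player. Plain parallel sides, gripped across the width. About 0.42 kg. Starts on the desk, yaw within 30 degrees of 0.
- slide: Brass guitar slide, a bystander: a tube 26 mm across, 60 mm high, standing on the desk among the loose units. Origin: centre of its underside.
- battery: Block battery, a bystander: 27 x 18 mm, 49 mm high with terminals, standing on the desk among the loose units. Origin: centre of its underside.
- mug: White ceramic mug with a handle, a bystander: 82 mm across, 95 mm high, on the desk left of the board. Origin: centre of its underside.
Not all that is in view belongs to the job. What is shaped like the power_brick but turquoise is not meant.

How it is judged:
At the end, for the whole second after the job is handed in: Along the board from the jack box: tuner, overdrive, delay, power brick, each within 12 mm of the spot giving equal 35 mm gaps and of the board's middle line front to back, flat on the rails, within 8 degrees of square, pedals' fronts towards the robot; all released and at rest (((y of jack_box in the frame of board above 0 m and y of tuner in the frame of board between 0.1265 and 0.1505 m and y of jack_box in the frame of tuner above 0 m and y of overdrive in the frame of board between 0.0405 and 0.0645 m and y of jack_box in the frame of overdrive above 0 m and y of delay in the frame of board between -0.0555 and -0.0315 m and y of jack_box in the frame of delay above 0 m and y of power_brick in the frame of board between -0.1465 and -0.1225 m) or (y of jack_box in the frame of board below 0 m and y of tuner in the frame of board between -0.1505 and -0.1265 m and y of jack_box in the frame of tuner below 0 m and y of overdrive in the frame of board between -0.0645 and -0.0405 m and y of jack_box in the frame of overdrive below 0 m and y of delay in the frame of board between 0.0315 and 0.0555 m and y of jack_box in the frame of delay below 0 m and y of power_brick in the frame of board between 0.1225 and 0.1465 m)) and x of tuner in the frame of board between -0.012 and 0.012 m and z of tuner in the frame of board between 0.026 and 0.034 m and angle between the x axis of each of tuner, overdrive, delay, power_brick and the x axis of board, either way round below 0.14 rad and angle between each of tuner, overdrive, delay, power_brick's own z axis and vertical below 0.06 rad and linear speed of each of tuner, overdrive, delay, power_brick below 0.01 m/s and angular speed of each of tuner, overdrive, delay, power_brick below 0.1 rad/s and contact force between each of tuner, overdrive, delay, power_brick and the fingers below 0.05 N and x of overdrive in the frame of board between -0.012 and 0.012 m and z of overdrive in the frame of board between 0.026 and 0.034 m and x of delay in the frame of board between -0.012 and 0.012 m and z of delay in the frame of board between 0.026 and 0.034 m and x of power_brick in the frame of board between -0.012 and 0.012 m and z of power_brick in the frame of board between 0.026 and 0.034 m); the robot touches nothing.
It fails at once if a pedal or the brick is dropped or thrown (faster than 0.5 m/s while the fingers do not touch it) ((linear speed of tuner above 0.5 m/s and contact force between tuner and the fingers below 0.05 N) or (linear speed of overdrive above 0.5 m/s and contact force between overdrive and the fingers below 0.05 N) or (linear speed of delay above 0.5 m/s and contact force between delay and the fingers below 0.05 N) or (linear speed of power_brick above 0.5 m/s and contact force between power_brick and the fingers below 0.05 N)).
It fails at once if the guitar slide is shifted by more than 15 mm or tipped (distance of slide from where it was at the start of the episode above 0.015 m or angle between slide's own z axis and vertical above 0.3 rad).
It fails at once if the battery is shifted by more than 15 mm or tipped (distance of battery from where it was at the start of the episode above 0.015 m or angle between battery's own z axis and vertical above 0.3 rad).
It fails at once if the mug is shifted by more than 15 mm or tipped (distance of mug from where it was at the start of the episode above 0.015 m or angle between mug's own z axis and vertical above 0.3 rad).
It also fails if it takes over 128 s, if anything falls off the work surface, if the arm or the gripper's body presses on something with over 40 N, if the wrist force passes 120 N, or if a joint passes its speed limit or range.

## Working session

There is one attempt and no reset: what is moved stays moved. The work goes in short steps, Python scripts to look and compute and a shell command to move; the robot and the scene stay as the last step left them, time stands still between calls to the robot, and variables do not carry over. Pictures are saved under pics/ and viewed, at most 14 in all, crops included, and the job is handed in when it is done.

```bash
ls; mkdir -p pics; cat > h.py <<'E'
import numpy as np, cv2
from scipy.spatial.transform import Rotation as R
from bench import r
def cam(n):
    c=r.camera(n); im=c["image"]; return c,im
def att(c):
    a=np.array(c["attitude"],float)
    return a if a.shape==(3,3) else R.from_quat(a).as_matrix()
def px2w(c,u,v,z):
    f=c["image"].shape[0]/2/np.tan(np.radians(c["vfov"])/2)
    d=att(c)@np.array([(u-c["cx"])/f,(v-c["cy"])/f,1.]); e=np.array(c["eye"])
    return e+d*(z-e[2])/d[2]
def w2px(c,p):
    f=c["image"].shape[0]/2/np.tan(np.radians(c["vfov"])/2)
    q=att(c).T@(np.array(p)-c["eye"]); return f*q[0]/q[2]+c["cx"],f*q[1]/q[2]+c["cy"]
def save(n,im,s=1,crop=None):
    if crop: x0,y0,x1,y1=crop; im=im[y0:y1,x0:x1]
    cv2.imwrite("pics/"+n,cv2.resize(im[:,:,::-1],None,fx=s,fy=s,interpolation=cv2.INTER_CUBIC))
E
python3 - <<'E'
from h import *
import pickle
C={}
for n in ["top","scene"]:
    c,im=cam(n); C[n]=c; save(n+"0.png",im,1.4)
    print(n,c["vfov"],c["cx"],c["cy"],c["eye"],c["attitude"])
pickle.dump(C,open("c0.pkl","wb"))
s=r.read_state();print(s)
E
```

```text
pics
top 49.97814465305208 285.0443242821639 211.10618096119248 [0.20863602 0.10791825 1.42207854] [-0.70111115  0.70674742 -0.07343399  0.05965477]
scene 43.16283478610864 275.08736754348035 209.57481080903307 [0.90458601 0.82165599 0.96364764] [ 0.24184508  0.8961247  -0.35719374 -0.10432691]
{'time': 0.1, 'joint_positions': array([-1.33359732,  0.33280359, -0.06467516,  1.46084405,  0.02161269,
        1.34992065, -0.08848236]), 'joint_vel': array([-0.00028642, -0.00400056,  0.00130649, -0.00273732,  0.00106667,
        0.00114587, -0.00039448]), 'joint_torque': array([ 3.31247165e-04, -6.24541211e+01,  2.38679163e-02, -3.90721929e+01,
       -6.14450150e-02,  3.63730802e-02,  3.45541298e-05]), 'ee_pos': array([0.16048704, 0.60368408, 0.22184297]), 'eef_rot': array([ 1.29526588e-01,  9.91575743e-01, -6.38526547e-04, -4.36483947e-05]), 'ft_force': array([ 0.68361488, -0.1738586 ,  0.48760676]), 'torque': array([ 0.01169539, -0.00220396,  0.05121405]), 'grip_force': 0.0, 'width': 0.08680830651745695}
```

View pics/top0.png

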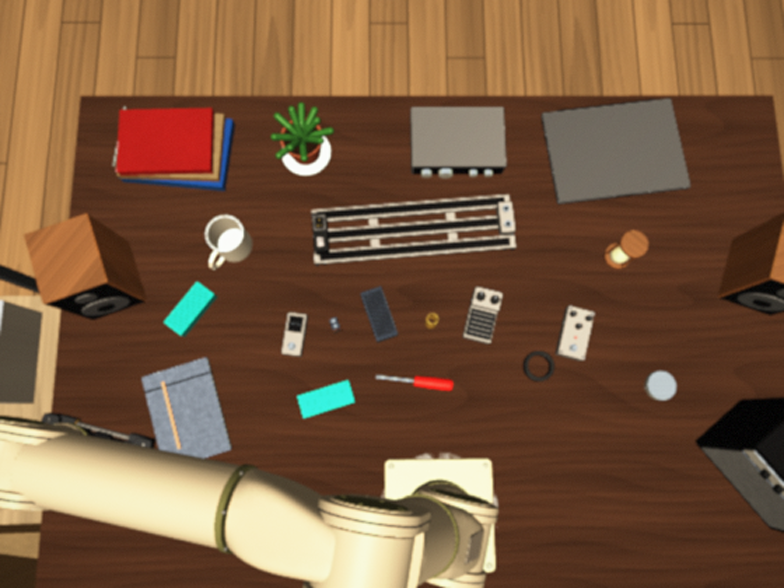

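View pics/scene0.png

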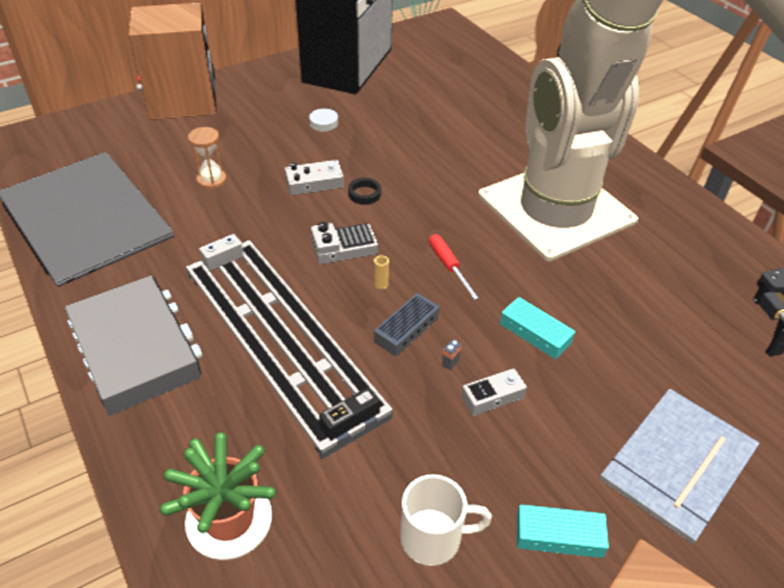

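Top view (1.4x): the inlet is at the left end of the board (319,235) and the jack box at the right end (506,216). Loose units are the tuner (293,334), the dark brick (379,314), the delay (483,315) and the overdrive (576,333). Possible mix-ups are the two turquoise bricks at (189,308) and (326,399), which I won't use. The battery is at (334,323), the slide at (432,320) and the mug at (229,240).

```bash
python3 - <<'E'
from h import *
import pickle
c=pickle.load(open("c0.pkl","rb"))["top"]
save("top_a.png",c["image"],4,(195,195,310,265)); save("top_b.png",c["image"],4,(300,195,435,265)); save("top_c.png",c["image"],4,(215,130,380,195))
E
```

```text
(no output)
```

View pics/top_a.png

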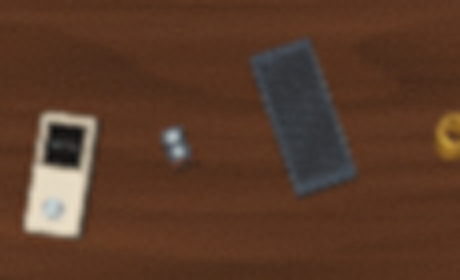

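View pics/top_b.png

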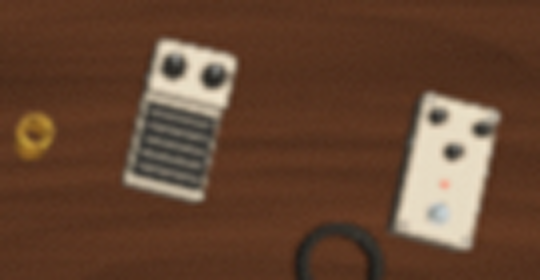

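View pics/top_c.png

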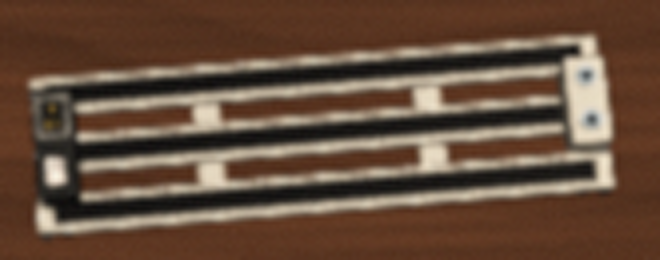

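The crops show the tuner at a (62,175), battery at a (177,143), brick at a (303,118) and slide at b (35,133). The delay is at b (180,120) and the overdrive at b (447,172). The board corners in c are (30,80), (596,36), (615,186) and (40,234).

```bash
cat > m.py <<'E'
from h import *
import pickle
c=pickle.load(open("c0.pkl","rb"))["top"]
def P(off,pts,zs): return np.array([px2w(c,off[0]+(u+.5)/4-.5,off[1]+(v+.5)/4-.5,z) for (u,v),z in zip(pts,zs)])
a,b,k=(195,195),(300,195),(215,130)
Q={"tuner":P(a,[(43,113),(98,119),(80,237),(25,231)],[.031]*4),
"brick":P(a,[(250,60),(308,40),(356,176),(298,196)],[.032]*4),
"delay":P(b,[(160,40),(238,57),(203,201),(124,183)],[.045,.045,.026,.026]),
"od":P(b,[(426,95),(499,110),(470,249),(396,232)],[.031]*4),
"board":P(k,[(30,80),(596,36),(615,186),(40,234)],[.03]*4)}
pose={}
for n,q in Q.items():
    ce=q.mean(0); d=(q[0]+q[1]-q[2]-q[3])[:2]; L=np.linalg.norm(d)/2; w=(q[0]+q[3]-q[1]-q[2])[:2];W=np.linalg.norm(w)/2
    yx=np.degrees(np.arctan2(d[1],d[0])); yw=np.degrees(np.arctan2(w[1],w[0]))-90
    print(n,ce[:2].round(4),"L%.3f W%.3f"%(L,W),"yaw %.1f / %.1f"%(yx,yw)); pose[n]=(ce[:2],yx,yw)
for n,o,p,z in [("slide",a,(450,135),.06),("slideb",b,(36,133),.06),("batt",a,(176,142),.047),("ring",b,(340,262),.01)]: print(n,P(o,[p],[z])[0][:2].round(4))
ce,_,yb=pose["board"]; t=np.radians(yb)
for n,y in [("tuner",-.1385),("od",-.0525),("delay",.0435),("brick",.1345),("jack",-.2105),("inlet",.2105)]:
    print("goal",n,(ce+y*np.array([-np.sin(t),np.cos(t)])).round(4))
s=r.read_state();print(R.from_quat(s["eef_rot"]).as_matrix().round(3))
E
python3 m.py
```

```text
tuner [0.3897 0.3127] L0.093 W0.043 yaw -7.4 / -6.7
brick [0.433  0.1257] L0.114 W0.048 yaw 19.0 / 18.9
delay [ 0.4288 -0.1072] L0.114 W0.063 yaw -14.6 / -13.1
od [ 0.3879 -0.3154] L0.112 W0.058 yaw -15.5 / -12.9
board [0.6315 0.0456] L0.127 W0.460 yaw 4.5 / 4.5
slide [0.4142 0.013 ]
slideb [0.4157 0.0083]
batt [0.4122 0.2231]
ring [ 0.3193 -0.2322]
goal tuner [ 0.6424 -0.0925]
goal od [ 0.6356 -0.0067]
goal delay [0.628 0.089]
goal brick [0.6208 0.1797]
goal jack [ 0.6481 -0.1642]
goal inlet [0.6148 0.2554]
[[-0.966  0.257 -0.   ]
 [ 0.257  0.966 -0.001]
 [-0.    -0.001 -1.   ]]
```

```bash
cat > go.py <<'E'
# python3 go.py x y z yaw  -> tool-frame shift mm and turn deg
import sys
from h import *
def go(x,y,z,yaw):
    s=r.read_state(); M=R.from_quat(s["eef_rot"]).as_matrix()
    cur=np.degrees(np.arctan2(-M[0,1],M[1,1])); d=M.T@(np.array([x,y,z])-s["ee_pos"])*1e3
    print("shift",d.round(1),"turn %.1f"%(-((yaw-cur+90)%180-90)),"t %.1f"%s["time"],"pos",s["ee_pos"].round(4),"yaw %.1f w %.4f g %.1f q7 %.2f"%(cur,s["width"],s["grip_force"],s["joint_positions"][6]),s["ft_force"].round(1))
go(*map(float,sys.argv[1:5]))
E
python3 go.py .39 .3127 .12 -7
```

```text
shift [-296.5 -222.1  102.2] turn -7.9 t 0.1 pos [0.1605 0.6037 0.2218] yaw -14.9 w 0.0868 g 0.0 q7 -0.09 [ 0.7 -0.2  0.5]
```

```bash
python3 -m crank '[[[-296,-222,0,-8,1],[-296,-222,0,-8,1],[-296,-222,0,-8,1],[-296,-222,0,-8,1],[-296,-222,0,-8,1],[-296,-222,0,-8,1],[-296,-222,0,-8,1],[-296,-222,0,-8,1],[-296,-222,0,-8,1],[-296,-222,102,-8,1],[-296,-222,102,-8,1],[-296,-222,102,-8,1],[-296,-222,102,-8,1],[-296,-222,102,-8,1]]]' 30; python3 go.py .39 .3127 .004 -7; python3 - <<'E'
from h import *
c,im=cam("wrist"); save("w1.png",im,1.4); print(w2px(c,(.3897,.3127,.031)))
E
```

```text
time: 1.5
ee_pos: [0.3904, 0.3149, 0.1231]
eef_rot: [0.06, 0.998, 0.001, 0.001]
ft_force: [0.6, 0.4, 0.4]
width: 0.0871
grip_force: 0.0
shift [  0.4  -2.6 119.1] turn 0.1 t 1.5 pos [0.3904 0.3149 0.1231] yaw -6.9 w 0.0871 g 0.0 q7 0.70 [0.6 0.4 0.4]
(np.float64(272.7726153318112), np.float64(215.08094229020844))
```

View pics/w1.png

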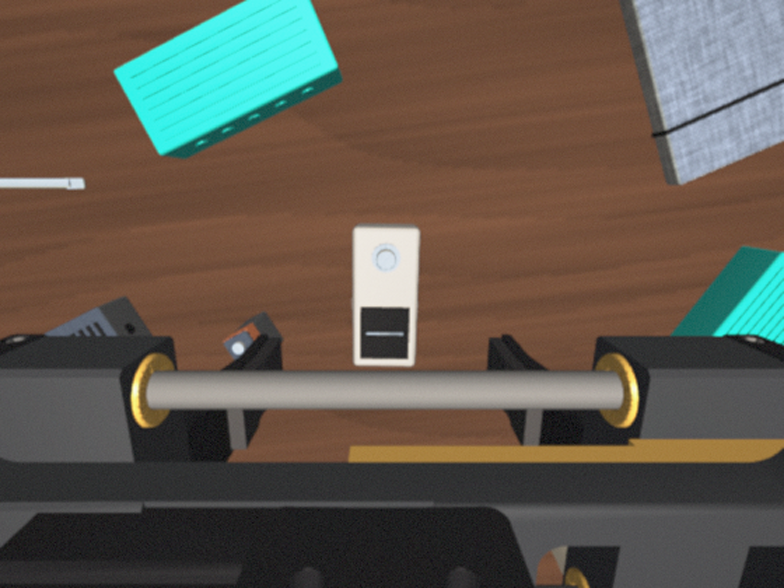

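The wrist view shows the grey tuner between the fingers, centred at (386,297), with the footswitch towards the robot. That is within 3 mm of the prediction. Descending.

```bash
python3 -m crank '[[[2,-1,50,0,1],[2,-1,90,0,1],[2,-1,118,0,1],[2,-1,118,0,1],[2,-1,118,0,1],[2,-1,118,0,-1],[2,-1,118,0,-1],[2,-1,118,0,-1],[2,-1,118,0,-1],[2,-1,118,0,-1],[2,-1,118,0,-1],[2,-1,118,0,-1],[2,-1,118,0,-1]]]' 30; python3 go.py .6424 -.0925 .2 4.5
```

```text
time: 2.85
ee_pos: [0.3875, 0.3129, 0.0026]
eef_rot: [0.06, 0.998, 0.0, 0.0]
ft_force: [1.0, 0.3, 0.3]
width: 0.0415
grip_force: 30.0
shift [-301.6 -371.9 -197.5] turn -11.4 t 2.9 pos [0.3875 0.3129 0.0026] yaw -6.9 w 0.0415 g 30.0 q7 0.73 [1.  0.3 0.3]
```

```bash
python3 -m crank '[[[0,0,-40,0,-1],[0,0,-80,0,-1],[0,0,-120,0,-1],[-30,-37,-140,-2,-1],[-60,-74,-140,-4,-1],[-90,-112,-140,-6,-1],[-120,-149,-140,-8,-1],[-150,-186,-140,-10,-1],[-180,-223,-140,-11,-1],[-210,-260,-140,-11,-1],[-240,-297,-140,-11,-1],[-270,-335,-140,-11,-1],[-290,-360,-140,-11,-1],[-302,-372,-140,-11,-1],[-302,-372,-140,-11,-1],[-302,-372,-140,-11,-1],[-302,-372,-140,-11,-1]]]' 30; python3 go.py .6424 -.0925 .0335 4.5; python3 - <<'E'
from h import *
c,im=cam("wrist"); save("w2.png",im,1.4); 
print([np.array(w2px(c,p)).round(0)*1.4 for p in [(.6424,-.0925,.03),(.6481,-.1642,.064),(.6481,-.1642,.03)]])
E
```

```text
time: 4.55
ee_pos: [0.6423, -0.0915, 0.1422]
eef_rot: [-0.037, 0.999, 0.0, -0.0]
ft_force: [-0.4, 0.2, -1.6]
width: 0.0418
grip_force: 30.0
shift [-1.000e-01 -1.100e+00  1.087e+02] turn -0.3 t 4.5 pos [ 0.6423 -0.0915  0.1422] yaw 4.2 w 0.0418 g 30.0 q7 1.87 [-0.4  0.2 -1.6]
[array([383.6, 294. ]), array([266. , 309.4]), array([280. , 295.4])]
```

View pics/w2.png

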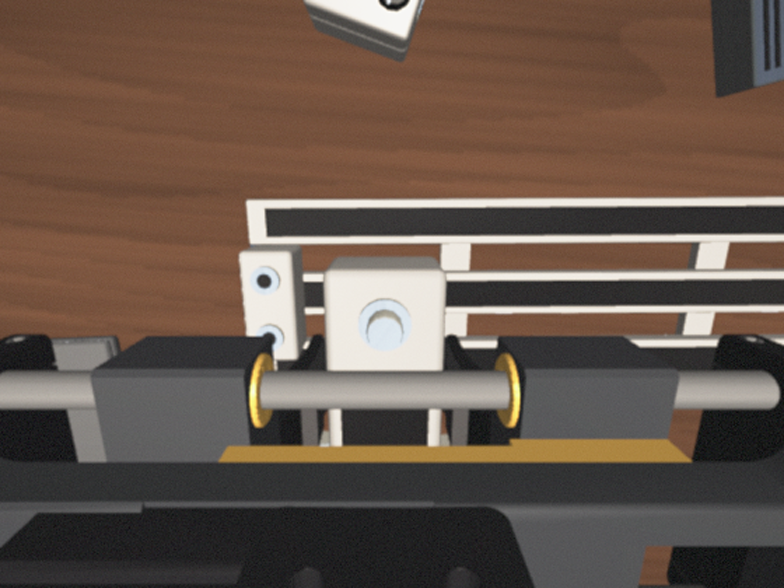

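The wrist view shows the tuner held square. The jack box is at (271,307) against a predicted (266,309), so the board lies about 2 mm further to +y. Lowering straight down.

```bash
python3 -m crank '[[[0,0,40,0,-1],[0,0,70,0,-1],[0,0,90,0,-1],[0,0,98,0,-1],[0,0,102,0,-1],[0,0,105,0,-1],[0,0,107,0,-1],[0,0,109,0,-1],[0,0,109,0,-1],[0,0,109,0,-1],[0,0,109,0,-1]]]' 30; python3 go.py .6424 -.091 .0335 4.5
```

```text
time: 5.7
ee_pos: [0.6428, -0.0928, 0.0338]
eef_rot: [-0.036, 0.999, 0.0, 0.0]
ft_force: [0.6, -0.7, -1.9]
width: 0.042
grip_force: 30.0
shift [0.3 1.8 0.3] turn -0.4 t 5.7 pos [ 0.6428 -0.0928  0.0338] yaw 4.1 w 0.0420 g 30.0 q7 1.90 [ 0.6 -0.7 -1.9]
```

```bash
python3 -m crank '[[[0,1,1,0,-1],[0,1,1.5,0,-1],[0,1,1.5,0,-1],[0,1,1.5,0,0.3],[0,1,1.5,0,0.3],[0,1,1.5,0,0.3],[0,1,1.5,0,0.3],[0,1,-20,0,0.3],[0,1,-60,0,0.3],[0,1,-100,0,0.3],[0,1,-140,0,1],[0,1,-140,0,1],[0,1,-140,0,1]]]' 30; python3 go.py .3879 -.3154 .12 -13.5
```

```text
time: 7.0
ee_pos: [0.6431, -0.0918, 0.1743]
eef_rot: [-0.036, 0.999, 0.0, 0.001]
ft_force: [0.2, -0.0, 0.7]
width: 0.073
grip_force: 0.0
shift [ 270.7 -204.7   53.8] turn 17.6 t 7.0 pos [ 0.6431 -0.0918  0.1743] yaw 4.1 w 0.0730 g 0.0 q7 1.86 [ 0.2 -0.   0.7]
```

```bash
python3 -m crank '[[[270,-205,0,18,1],[270,-205,0,18,1],[270,-205,0,18,1],[270,-205,0,18,1],[270,-205,0,18,1],[270,-205,0,18,1],[270,-205,0,18,1],[270,-205,0,18,1],[270,-205,20,18,1],[270,-205,40,18,1],[270,-205,54,18,1],[270,-205,54,18,1],[270,-205,54,18,1],[270,-205,54,18,1],[270,-205,54,18,1],[270,-205,54,18,1]]]' 30; python3 go.py .3879 -.3154 .003 -13.5; python3 - <<'E'
from h import *
c,im=cam("wrist"); save("w3.png",im,1.4); print(np.array(w2px(c,(.3879,-.3154,.031)))*1.4)
c,im=cam("top"); save("t3.png",im,4,(310,130,435,270))
print([((np.array(w2px(c,p))-[310,130])*4).round() for p in [(.6424,-.091,.061),(.6481,-.1642,.064)]])
E
```

```text
time: 8.6
ee_pos: [0.3884, -0.3158, 0.12]
eef_rot: [0.121, 0.993, -0.0, 0.0]
ft_force: [-0.5, 0.2, 0.1]
width: 0.0868
grip_force: 0.0
shift [  0.7   0.2 117. ] turn -0.4 t 8.6 pos [ 0.3884 -0.3158  0.12  ] yaw -13.9 w 0.0868 g 0.0 q7 2.03 [-0.5  0.2  0.1]
[386.31516632 302.13688892]
[array([115., 106.]), array([208.,  98.])]
```

View pics/w3.png

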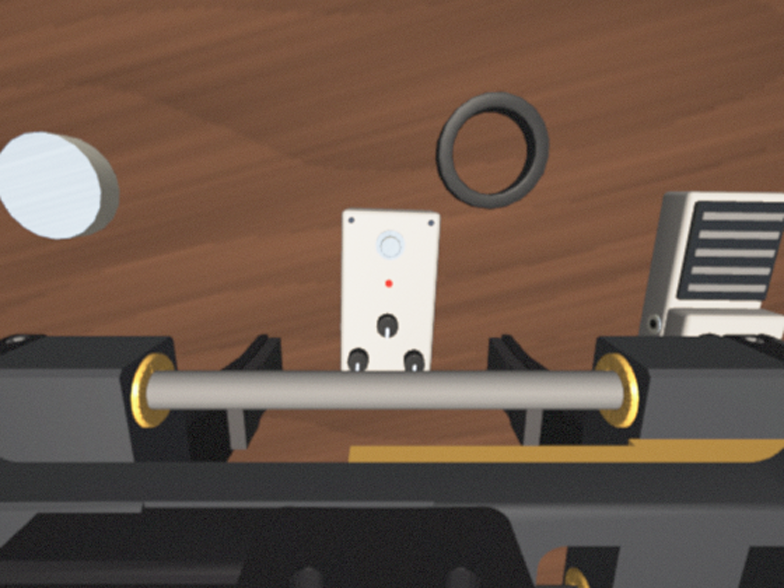

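View pics/t3.png

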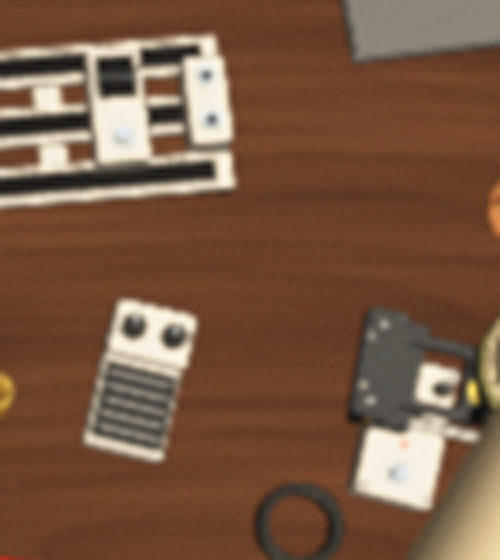

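The top crop shows the tuner down at (120,104), about 70 mm from the jack box at (208,98). The nominal distance is 72 mm, so that's good. The wrist view shows the overdrive centred at about (388,297), between the fingers and within 3 mm.

```bash
python3 -m crank '[[[2,1,50,0,1],[2,1,90,0,1],[2,1,116,0,1],[2,1,116,0,1],[2,1,116,0,1],[2,1,116,0,-1],[2,1,116,0,-1],[2,1,116,0,-1],[2,1,116,0,-1],[2,1,116,0,-1],[2,1,116,0,-1],[2,1,116,0,-1],[2,1,116,0,-1]]]' 35; python3 go.py .6356 -.0067 .14 4.5
```

```text
time: 10.0
ee_pos: [0.3864, -0.314, 0.0036]
eef_rot: [0.121, 0.993, 0.0, 0.0]
ft_force: [-0.3, 2.6, 4.9]
width: 0.0596
grip_force: 34.8
shift [-168.2  358.2 -136.2] turn -18.4 t 10.0 pos [ 0.3864 -0.314   0.0036] yaw -13.9 w 0.0596 g 34.8 q7 2.17 [-0.3  2.6  4.9]
```

```bash
python3 -m crank '[[[0,0,-40,0,-1],[0,0,-80,0,-1],[0,0,-120,0,-1],[-17,36,-136,-2,-1],[-34,72,-136,-4,-1],[-51,107,-136,-6,-1],[-67,143,-136,-9,-1],[-84,179,-136,-11,-1],[-101,215,-136,-13,-1],[-118,251,-136,-15,-1],[-135,287,-136,-17,-1],[-151,322,-136,-18.5,-1],[-163,347,-136,-18.5,-1],[-168,358,-136,-18.5,-1],[-168,358,-136,-18.5,-1],[-168,358,-136,-18.5,-1],[-168,358,-136,-18.5,-1]]]' 35; python3 go.py .6356 -.0067 .0346 4.5
```

```text
time: 11.7
ee_pos: [0.6346, -0.0091, 0.1396]
eef_rot: [-0.039, 0.999, -0.0, -0.0]
ft_force: [-0.5, 0.3, -3.1]
width: 0.0598
grip_force: 34.8
shift [ -1.2   2.3 104.9] turn -0.0 t 11.7 pos [ 0.6346 -0.0091  0.1396] yaw 4.5 w 0.0598 g 34.8 q7 1.74 [-0.5  0.3 -3.1]
```

```bash
python3 -m crank '[[[0,1,40,0,-1],[0,1,70,0,-1],[0,1,88,0,-1],[0,1,95,0,-1],[0,1,99,0,-1],[0,1,102,0,-1],[0,1,104,0,-1],[0,1,105,0,-1],[0,1,105,0,-1],[0,1,105,0,-1]]]' 35; python3 go.py .6356 -.0067 .0346 4.5
```

```text
time: 12.7
ee_pos: [0.6354, -0.006, 0.0349]
eef_rot: [-0.04, 0.999, 0.0, 0.0]
ft_force: [1.1, 0.2, -2.5]
width: 0.0599
grip_force: 34.8
shift [-0.1 -0.7  0.3] turn 0.1 t 12.7 pos [ 0.6354 -0.006   0.0349] yaw 4.6 w 0.0599 g 34.8 q7 1.77 [ 1.1  0.2 -2.5]
```

```bash
python3 -m crank '[[[0,0,1,0,-1],[0,0,1.5,0,-1],[0,0,1.5,0,-1],[0,0,1.5,0,0.65],[0,0,1.5,0,0.65],[0,0,1.5,0,0.65],[0,0,1.5,0,0.65],[0,0,-20,0,0.65],[0,0,-60,0,0.65],[0,0,-100,0,0.65],[0,0,-140,0,1],[0,0,-140,0,1],[0,0,-140,0,1]]]' 35; python3 go.py .4288 -.1072 .14 -14
```

```text
time: 14.0
ee_pos: [0.6358, -0.006, 0.1753]
eef_rot: [-0.04, 0.999, 0.0, 0.001]
ft_force: [0.1, 0.8, -0.5]
width: 0.0849
grip_force: 0.0
shift [214.5 -84.3  34.9] turn 18.6 t 14.0 pos [ 0.6358 -0.006   0.1753] yaw 4.6 w 0.0849 g 0.0 q7 1.73 [ 0.1  0.8 -0.5]
```

```bash
python3 -m crank '[[[214,-84,0,18.5,1],[214,-84,0,18.5,1],[214,-84,0,18.5,1],[214,-84,0,18.5,1],[214,-84,0,18.5,1],[214,-84,15,18.5,1],[214,-84,35,18.5,1],[214,-84,35,18.5,1],[214,-84,35,18.5,1],[214,-84,35,18.5,1],[214,-84,35,18.5,1]]]' 35; python3 go.py .4288 -.1072 .003 -14; python3 - <<'E'
from h import *
c,im=cam("wrist"); save("w4.png",im,1.4); print(np.array(w2px(c,(.4288,-.1072,.028)))*1.4)
c,im=cam("top"); save("t4.png",im,4,(215,130,380,200)); print([((np.array(w2px(c,p))-[215,130])*4).round() for p in [(.6356,-.0067,.061),(.6424,-.0925,.061)]])
E
```

```text
time: 15.1
ee_pos: [0.4291, -0.107, 0.14]
eef_rot: [0.121, 0.993, -0.0, 0.0]
ft_force: [0.2, 0.6, -0.2]
width: 0.0869
grip_force: 0.0
shift [  0.4  -0.3 137. ] turn 0.1 t 15.1 pos [ 0.4291 -0.107   0.14  ] yaw -13.9 w 0.0869 g 0.0 q7 1.46 [ 0.2  0.6 -0.2]
[385.28743383 293.61827239]
[array([388., 115.]), array([497., 106.])]
```

View pics/w4.png

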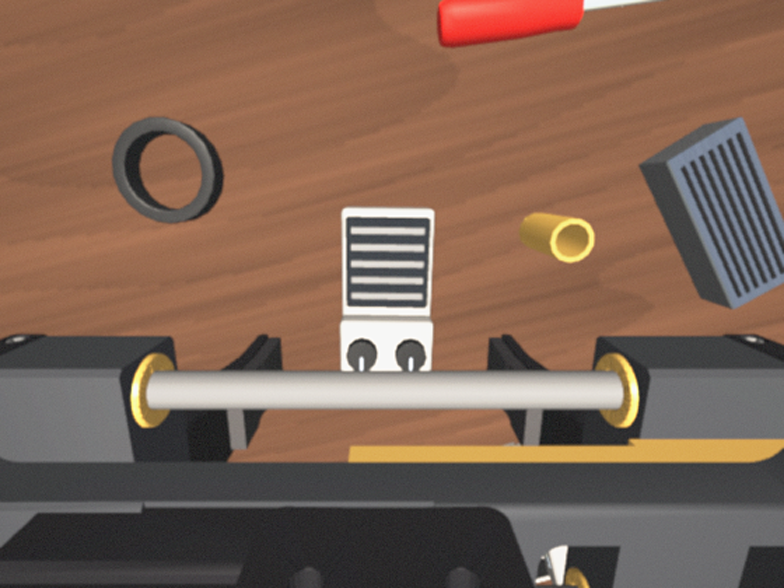

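View pics/t4.png

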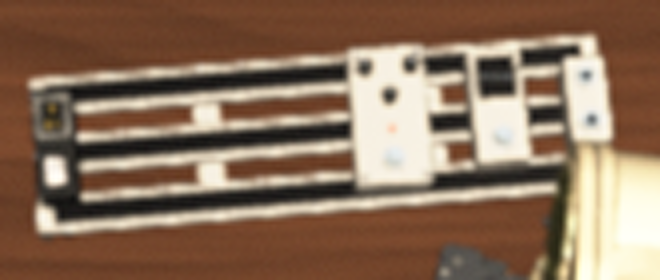

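The top crop shows the overdrive at (390,116) against a goal of (388,115), and the tuner at (499,108) against (497,106); both good. The wrist view shows the delay centred at (387,292) against a predicted (385,294), clear of the slide at (560,238).

```bash
python3 -m crank '[[[1,1,50,0,1],[1,1,100,0,1],[1,1,130,0,1],[1,1,137,0,1],[1,1,137,0,1],[1,1,137,0,-1],[1,1,137,0,-1],[1,1,137,0,-1],[1,1,137,0,-1],[1,1,137,0,-1],[1,1,137,0,-1],[1,1,137,0,-1],[1,1,137,0,-1]]]' 40; python3 go.py .628 .089 .14 4.5
```

```text
time: 16.5
ee_pos: [0.4284, -0.1056, 0.003]
eef_rot: [0.121, 0.993, 0.0, 0.0]
ft_force: [-1.5, 1.1, 6.4]
width: 0.0617
grip_force: 40.0
shift [-147.1  236.9 -136.7] turn -18.4 t 16.5 pos [ 0.4284 -0.1056  0.003 ] yaw -13.9 w 0.0617 g 40.0 q7 1.63 [-1.5  1.1  6.4]
```

```bash
python3 -m crank '[[[0,0,-40,0,-1],[0,0,-80,0,-1],[0,0,-120,0,-1],[-18,30,-137,-3,-1],[-37,59,-137,-6,-1],[-55,89,-137,-9,-1],[-74,118,-137,-12,-1],[-92,148,-137,-15,-1],[-110,178,-137,-17,-1],[-129,207,-137,-18.5,-1],[-142,228,-137,-18.5,-1],[-147,237,-137,-18.5,-1],[-147,237,-137,-18.5,-1],[-147,237,-137,-18.5,-1],[-147,237,-137,-18.5,-1],[-147,237,-137,-18.5,-1]]]' 40; python3 go.py .628 .089 .034 4.5
```

```text
time: 18.1
ee_pos: [0.6271, 0.088, 0.1398]
eef_rot: [-0.04, 0.999, 0.0, 0.0]
ft_force: [0.5, -0.2, -3.0]
width: 0.0616
grip_force: 39.9
shift [ -0.9   0.9 105.8] turn 0.0 t 18.1 pos [0.6271 0.088  0.1398] yaw 4.5 w 0.0616 g 39.9 q7 1.59 [ 0.5 -0.2 -3. ]
```

```bash
python3 -m crank '[[[0,0,40,0,-1],[0,0,70,0,-1],[0,0,88,0,-1],[0,0,95,0,-1],[0,0,99,0,-1],[0,0,102,0,-1],[0,0,104,0,-1],[0,0,105.5,0,-1],[0,0,105.5,0,-1],[0,0,105.5,0,-1]]]' 40; python3 go.py .628 .089 .034 4.5
```

```text
time: 19.1
ee_pos: [0.6277, 0.0892, 0.0344]
eef_rot: [-0.04, 0.999, 0.0, 0.0]
ft_force: [-0.8, -1.0, -3.2]
width: 0.0619
grip_force: 39.9
shift [-0.2 -0.2  0.4] turn 0.1 t 19.1 pos [0.6277 0.0892 0.0344] yaw 4.6 w 0.0619 g 39.9 q7 1.63 [-0.8 -1.  -3.2]
```

```bash
python3 -m crank '[[[0,0,1,0,-1],[0,0,1.5,0,-1],[0,0,1.5,0,-1],[0,0,1.5,0,0.7],[0,0,1.5,0,0.7],[0,0,1.5,0,0.7],[0,0,1.5,0,0.7],[0,0,-20,0,0.7],[0,0,-60,0,0.7],[0,0,-100,0,0.7],[0,0,-140,0,1],[0,0,-140,0,1],[0,0,-140,0,1]]]' 40; python3 go.py .433 .1257 .14 19
```

```text
time: 20.4
ee_pos: [0.628, 0.0892, 0.1749]
eef_rot: [-0.04, 0.999, 0.0, 0.001]
ft_force: [0.1, 0.1, -0.3]
width: 0.0852
grip_force: 0.0
shift [191.5  52.   34.5] turn -14.4 t 20.4 pos [0.628  0.0892 0.1749] yaw 4.6 w 0.0852 g 0.0 q7 1.58 [ 0.1  0.1 -0.3]
```

```bash
python3 -m crank '[[[191,52,0,-14.5,1],[191,52,0,-14.5,1],[191,52,0,-14.5,1],[191,52,0,-14.5,1],[191,52,15,-14.5,1],[191,52,35,-14.5,1],[191,52,35,-14.5,1],[191,52,35,-14.5,1],[191,52,35,-14.5,1],[191,52,35,-14.5,1]]]' 40; python3 go.py .433 .1257 .003 19; python3 - <<'E'
from h import *
c,im=cam("wrist"); save("w5.png",im,1.4); print(np.array(w2px(c,(.433,.1257,.032)))*1.4)
E
```

```text
time: 21.4
ee_pos: [0.4335, 0.1256, 0.1395]
eef_rot: [-0.166, 0.986, 0.0, 0.0]
ft_force: [0.0, 0.3, 0.2]
width: 0.0873
grip_force: 0.0
shift [  0.5   0.3 136.5] turn 0.1 t 21.4 pos [0.4335 0.1256 0.1395] yaw 19.1 w 0.0873 g 0.0 q7 1.52 [0.  0.3 0.2]
[385.47999794 295.85265651]
```

View pics/w5.png

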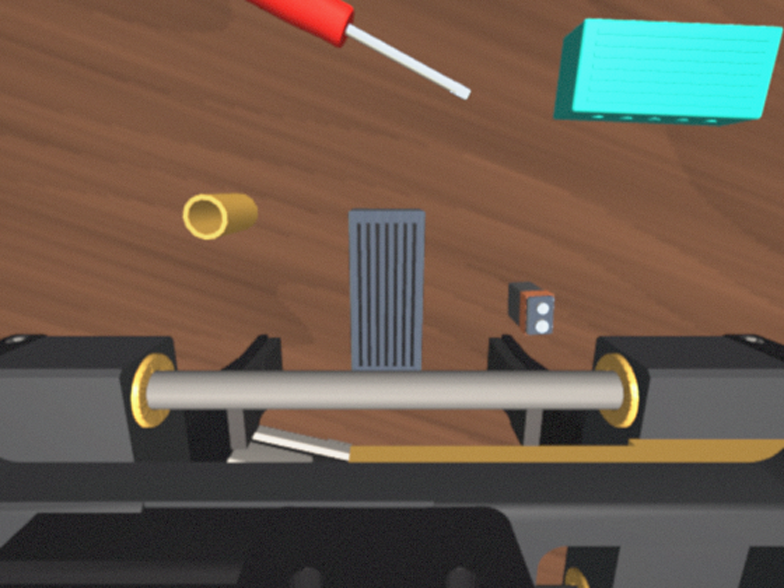

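The dark brick is square between the fingers, centred at about (387,298) against a predicted (385,296). The battery (540,312) and slide (205,215) are both clear of the fingers. The front edge sits at (387,211).

```bash
python3 -m crank '[[[0,1,50,0,1],[0,1,100,0,1],[0,1,130,0,1],[0,1,136,0,1],[0,1,136,0,1],[0,1,136,0,-1],[0,1,136,0,-1],[0,1,136,0,-1],[0,1,136,0,-1],[0,1,136,0,-1],[0,1,136,0,-1],[0,1,136,0,-1],[0,1,136,0,-1]]]' 45; python3 go.py .6208 .1797 .14 4.5
```

```text
time: 22.75
ee_pos: [0.4328, 0.1266, 0.0033]
eef_rot: [-0.166, 0.986, 0.0, 0.0]
ft_force: [-0.9, 0.8, 4.7]
width: 0.0494
grip_force: 45.0
shift [-195.1  -11.3 -136.7] turn 14.6 t 22.8 pos [0.4328 0.1266 0.0033] yaw 19.1 w 0.0494 g 45.0 q7 1.62 [-0.9  0.8  4.7]
```

```bash
python3 -m crank '[[[0,0,-40,0,-1],[0,0,-80,0,-1],[0,0,-120,0,-1],[-30,-2,-137,3,-1],[-60,-4,-137,6,-1],[-90,-5,-137,9,-1],[-120,-7,-137,12,-1],[-150,-9,-137,14.5,-1],[-180,-11,-137,14.5,-1],[-195,-11,-137,14.5,-1],[-195,-11,-137,14.5,-1],[-195,-11,-137,14.5,-1],[-195,-11,-137,14.5,-1],[-195,-11,-137,14.5,-1]]]' 45; python3 go.py .6208 .1797 .0343 4.5
```

```text
time: 24.15
ee_pos: [0.6199, 0.1798, 0.1401]
eef_rot: [-0.04, 0.999, 0.0, -0.0]
ft_force: [0.4, -0.3, -4.9]
width: 0.0495
grip_force: 45.0
shift [ -1.   -0.2 105.8] turn 0.1 t 24.1 pos [0.6199 0.1798 0.1401] yaw 4.6 w 0.0495 g 45.0 q7 1.45 [ 0.4 -0.3 -4.9]
```

```bash
python3 -m crank '[[[0,0,40,0,-1],[0,0,70,0,-1],[0,0,88,0,-1],[0,0,95,0,-1],[0,0,99,0,-1],[0,0,102,0,-1],[0,0,104,0,-1],[0,0,105.5,0,-1],[0,0,105.5,0,-1],[0,0,105.5,0,-1]]]' 45; python3 go.py .6208 .1797 .0343 4.5
```

```text
time: 25.15
ee_pos: [0.6207, 0.18, 0.0349]
eef_rot: [-0.04, 0.999, 0.0, 0.0]
ft_force: [-0.1, 0.0, -5.3]
width: 0.05
grip_force: 45.0
shift [-0.1 -0.4  0.6] turn 0.1 t 25.1 pos [0.6207 0.18   0.0349] yaw 4.6 w 0.0500 g 45.0 q7 1.48 [-0.1  0.  -5.3]
```

Still carrying its full weight, so about 1 mm remains. Lower it, release, and retreat towards the robot.

```bash
python3 -m crank '[[[0,0,1,0,-1],[0,0,1.7,0,-1],[0,0,1.7,0,-1],[0,0,1.7,0,0.42],[0,0,1.7,0,0.42],[0,0,1.7,0,0.42],[0,0,1.7,0,0.42],[0,0,-20,0,0.42],[0,0,-60,0,0.42],[0,0,-100,0,0.42],[0,0,-140,0,0.42],[50,0,-140,0,0.42],[100,0,-140,0,0.42],[150,0,-140,0,0.42],[200,0,-140,0,0.42],[200,0,-140,0,0.42],[200,0,-140,0,0.42]]]' 45; python3 - <<'E'
from h import *
c,im=cam("top"); save("t6.png",im,4,(200,130,385,265))
print([((np.array(w2px(c,p))-[200,130])*4).round() for p in [(.6424,-.0925,.061),(.6356,-.0067,.061),(.628,.089,.065),(.6208,.1797,.062)]])
E
```

```text
time: 26.85
ee_pos: [0.4208, 0.1642, 0.1752]
eef_rot: [-0.041, 0.999, 0.001, 0.001]
ft_force: [0.2, 0.7, 0.4]
width: 0.0617
grip_force: 0.0
[array([557., 106.]), array([448., 115.]), array([327., 123.]), array([211., 134.])]
```

View pics/t6.png

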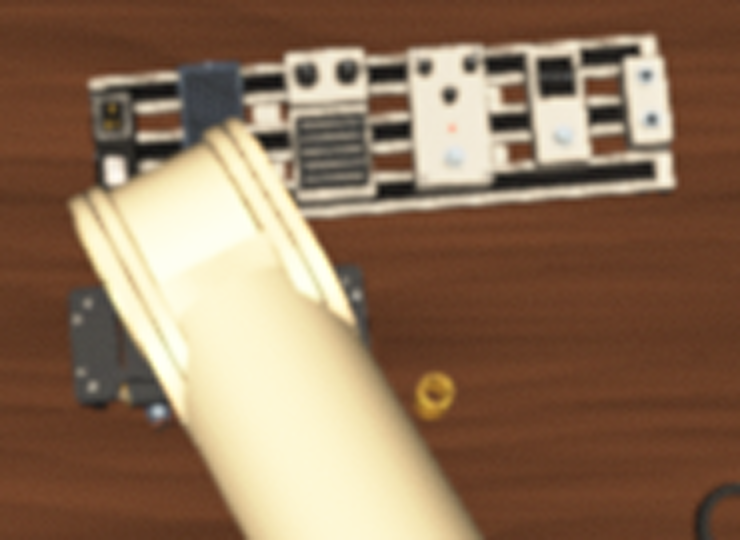

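All four units stand in one row. The delay is at about (330,121) against a goal of (327,123). The brick's visible back edge is centred at x≈211, as intended, and the tuner (558,107) and overdrive (449,116) haven't moved. The gaps look even, and the arm is well clear.

```bash
python3 -c "
from bench import r
print(r.close_job())"
```

```text
the job is handed in; nothing more can be done
None
```

I set the tuner, overdrive, delay and power brick on the board in order from the jack box and handed the job in at about 27 s; the last top view put the three pedals within 2–3 mm of their spots, the arm hid the brick's front end, and no verdict came back.

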